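# Lay the flanged feed roller in its cradle and shut the keeper

## Robot

A 6-joint arm with a two-finger parallel gripper is mounted at the origin on the work surface. World frame = base frame: x ahead of the robot, y to its left, z up, the work surface at z = 0. Lengths are in m, angles in rad, forces in N, time in s.
With the tool pointing down it reaches from about 0.375 to 0.825 m from the base axis. Payload 5.5 kg.
Tool frame: the origin (TCP) lies midway between the tips of the shut fingers; the grasp point (between the pads) lies 19 mm behind it (bot.pinch_z is the z of the grasp point in the tool frame, in m); z points along the fingers, y is the line along which they close (so a half turn about z gives the same grasp; the last joint's range is limited). The gripper opens to 85 mm and grips with 20 to 120 N. Pads are 22 mm wide; open, the fingers measure 114 mm over their backs; the gripper's body (76 mm by 85 mm) begins 54 mm behind the grasp point. The pads swing forward as they close: fully open they stand 13 mm farther back than shut.
Start: joints at [1.159, 0.314, -0.047, 1.21, 0, 1.571], TCP at [0.24, 0.55, 0.231] pointing down, gripper open.
Joint ranges: [-2.67, 2.67], [-0.69, 1.73], [-1.03, 1.25], [-2.08, 2.16], [-1.42, 1.45], [-3.14, 3.14]. Speed limits (rad/s): [2.39, 2.39, 3.01, 3.14, 3.14, 3.14].

## Interface

Orientations are given as a unit quaternion [x, y, z, w].
In Python, from plant import bot, eyes, workorder gives the robot as it stands. The module is installed in compiled form; this text tells all that it offers.
- The arm moves only by the shell command python3 -m jog 'ROWS' [FORCE]. ROWS is JSON, a list that holds one entry, the list of rows, each a list of 7 numbers: the shift along the world's x, y, z in m, then the turn, a rotation vector about the world's x, y, z in rad, then the opening, from 0 (shut) to 1 (fully open). In form: [[[dx, dy, dz, rx, ry, rz, fingers], ...]]. A call has 1 to 5 rows; each row is the pose to reach, as a shift and turn from the pose commanded when the call began; what a row does not reach only later rows make up. A row lasts 1/10 s, in which the tool goes at most 50 mm and 8.59 degrees, less where a joint would pass 70% of its speed; a pose out of reach is approached as far as the arm can. A call with a gripper value outside its range is refused whole. The fingers move at their own pace and stop on an object; FORCE is the grip in N (left out, the last holds). Time passes only in rows, so rows that repeat a pose let the fingers close. It gives the time, the measured TCP pose, the force, the opening and the grip force at its end, in the units of the state.
- bot.sense(): the state, without advancing time (a new reading comes with each control period).
- eyes.capture(name): name is "side" or "top" or "wrist"; returns a dict with "pixels" (480x640x3 uint8, red, green, blue), "fov_y" (degrees; the focal length in pixels is half the picture's height over the tangent of half this angle, whatever the lens; pixels are square), "cx", "cy" (the principal point, pixels), "R" (3x3) and "t" (3): a world point X has camera coordinates R X + t. Camera axes: x right, y down, z forward; pixel columns grow to the right and rows downward; lengths in m; the calibration is good to about 2 mm. A picture is of the moment at which its call begins. There is no depth.
- workorder.finish_job(): hands the job in; it is judged then, once.
Trained networks look in the newest picture that a camera, given by its name, has taken for a name from the list of things; names that differ only in an ending like _2 or _b are one class to them, and where a whole thing is asked for, a point or a joint stands for the part that bears it (a point fixed in the world has none). Each returns a list of dicts, best first, with "conf" (0 to 1); they miss things now and then, are a little off and sometimes report something else, mostly with a low value. They report only what shows in the picture. A call takes as long as a camera call. They do not tell look-alikes from the thing itself.
- eyes.boxes_of(camera, name): "centre" ([x, y, z] in m, in world coordinates, good to about 4 mm: the middle of the surface that is visible of it).
- eyes.tip_of(camera, name): "centre" ([x, y, z] in m, in world coordinates, good to about 4 mm: a listed point, or the origin of a listed thing).
The state is a dict: "time": time; "qpos": joint angles; "joint_velocities": joint speeds; "joint_efforts": joint torques, N m; "ee_pos": TCP position; "ee_rot": TCP orientation; "wrist_force": force on the tool from outside, world axes, zero at the start; "ft_torque": the same for the moment, N m; "width": finger opening in m; "gripper_force": force on a finger pad.
Only numpy, scipy, OpenCV 4.12 (cv2) and the standard library are available. Lean on these libraries where they do the work, as an engineer would, in place of code of your own. Each camera call takes 0.05 s, during which the arm holds its last target. There are 200 camera calls.

## Task

Take the feed roller that has a wide flange at its foot and lay it gently on its side in the two V saddles of the cradle, with its flange down in the slot between the end plate and the nearer saddle; do not let it drop or topple. Let go of it, then swing the keeper arm over it and press it down firmly with the fingers until it is fully home. Leave the plain roller, the stack of plates and the bin of buckles where they are.

Things in the scene. Friction and masses are not known exactly. Their poses are not given: they have to be found in the camera images.
- roller: flanged feed roller, upright on its flange at the start, 125 mm long, 0.3-0.45 kg. Origin: centre of the flange's outer face (foot); z runs along it from flange to stub. Along z: aluminium flange dia. 56 mm, 0-10 mm; black rubber-covered body dia. 34 mm, 10-110 mm; aluminium stub dia. 16 mm, 110-125 mm. Round, so its turn about z is of no account
- roller_mid (a point): point on the roller's axis 60 mm from the flange's outer face
- cradle: fixed aluminium cradle. Origin on the bench under its middle, z up; a laid roller lies along its y axis, flange end at +y. Dark steel base x -35 to 105, y -60 to 80 mm, 10 mm thick. Two 90 degree V saddles at y 28 to 46 and -46 to -30 mm, 46 mm wide, tips 57 mm above the bench. End plate y 64 to 72 mm, 60 mm wide, 60 mm high. Yaw within 0.45 rad of the bench's axes
- seat (a point): point of the cradle (x 0, y 0, 60 mm above the bench) where roller_mid lies when the roller is seated in the middle of its play; axes as the cradle's
- slot (a point): middle of the slot for the flange (cradle y 55 mm, 60 mm above the bench, on the laid roller's axis). The slot is 18 mm wide along y, from 46 to 64 mm, between the nearer saddle and the end plate; the flange is 10 mm thick
- hinge (a point): middle of the keeper's hinge pin, at cradle x 85 mm, 89 mm above the bench; the pin runs along the cradle's y. It is held by two upright cheeks, 24 mm deep in x, reaching to 100 mm above the bench and to 23 mm either side in y
- keeper (a joint): keeper arm's angle: 0 when level across the roller, home on its stop (its rubber foot then clears a seated roller by about 1.5 mm); 1.57 straight up; at most 1.95, leaning to the cradle's +x. Starts open at 1.6 to 1.85. Stiff friction hinge: stays where left, takes 2 to 3 N at the pad to move
- keeper_pad (a point): centre of the upper face of the black press pad (36 mm along the arm, 30 wide, 12 thick) at the arm's free end, 115 mm from the hinge. Arm home: the face looks up, 95 mm above the bench at cradle x -30 mm. Arm open: it looks away to the cradle's +x. The arm is a steel bar 24 mm wide, 10 mm thick; its end is 133 mm from the hinge
- plain_roller: plain roller without flange, standing upright, black body 34 mm in diameter and 90 mm high, stub 16 mm in diameter and 15 mm high on top; not to be moved. Origin at its foot
- plate_stack: stack of dark plates, 120 by 100 mm and 48 mm high; not to be moved. Origin under its centre
- bin: open blue plastic bin with small dark buckles, 130 by 180 mm and 65 mm high; not to be moved. Origin under its centre
Mind the look-alikes: they are no part of the job. What is shaped like the cradle but white is not meant.

How it is judged:
On the way, in this order (a step that is already met when the one before it is completed fails the run):
1. the roller lies in both saddles with its flange in the slot, let go, the keeper still open (x of roller_mid in the frame of seat between -0.005 and 0.005 m and y of roller_mid in the frame of seat between -0.007 and 0.007 m and z of roller_mid in the frame of seat between -0.004 and 0.004 m and angle between the z axis of roller and the y axis of cradle, either way round below 0.07 rad and y of roller in the frame of cradle above 0.05 m and contact force between the fingers and roller below 0.2 N and value of joint keeper above 0.8 rad), for 0.2 s.
2. the keeper is pressed home: within 0.05 rad of its stop with the fingers pressing on it with more than 4 N (value of joint keeper below 0.05 rad and contact force between the fingers and cradle above 4 N), for 0.05 s.
At the end, for the whole second after the job is handed in: the roller lies at rest in the saddles, its axis within 0.07 rad of the cradle's, its middle within 5 mm sideways and 4 mm in height of the seat and within 7 mm along the cradle, the flange in the slot at the end plate; the keeper is closed to within 0.05 rad of its stop (x of roller_mid in the frame of seat between -0.005 and 0.005 m and y of roller_mid in the frame of seat between -0.007 and 0.007 m and z of roller_mid in the frame of seat between -0.004 and 0.004 m and angle between the z axis of roller and the y axis of cradle, either way round below 0.07 rad and y of roller in the frame of cradle above 0.05 m and value of joint keeper below 0.05 rad and linear speed of roller below 0.02 m/s); the robot touches nothing.
It fails at once if the roller drops or topples: moves faster than 0.5 m/s while not held by the fingers (linear speed of roller above 0.5 m/s and contact force between the fingers and roller below 0.1 N).
It fails at once if the plain roller, the plate stack or the bin is shifted more than 30 mm (distance of any of plain_roller, plate_stack, bin from where it was at the start of the episode above 0.03 m).
It also fails if it takes over 69 s, if anything falls off the work surface, if the arm or the gripper's body presses on something with over 40 N, if the wrist force passes 120 N, or if a joint passes its speed limit or range.

## Working session

There is one attempt and no reset: what is moved stays moved. The work goes in short steps, Python scripts to look and compute and a shell command to move; the robot and the scene stay as the last step left them, time stands still between calls to the robot, and variables do not carry over. Pictures are saved under pics/ and viewed, at most 10 in all, crops included, and the job is handed in when it is done.

```bash
mkdir -p pics; cat > h.py <<'E'
from plant import bot, eyes, workorder
import numpy as np, cv2
def snap(c,n):
    d=eyes.capture(c); cv2.imwrite(f'pics/{n}.png',d['pixels'][:,:,::-1]); return d
def proj(d,X):
    f=240/np.tan(np.radians(d['fov_y'])/2); p=np.array(d['R'])@np.array(X)+np.array(d['t'])
    return f*p[0]/p[2]+d['cx'], f*p[1]/p[2]+d['cy']
E
python3 - <<'E'
from h import *
for c in ['side','top']:
    d=snap(c,c+'1')
    print(c,d['fov_y'],-np.array(d['R']).T@np.array(d['t']))
    for n in ['roller','roller_mid','seat','slot','hinge','keeper_pad','cradle','plain_roller','plate_stack','bin']:
        print(n,[(np.round(r['centre'],3).tolist(),round(r['conf'],2),np.round(proj(d,r['centre'])).tolist()) for r in eyes.tip_of(c,n)])
E
cd pics; python3 -c "
import cv2,numpy as np
a=cv2.imread('side1.png');b=cv2.imread('top1.png')
"
```

```text
side 42.953678168742606 [-0.31495365 -1.11912768  0.90720474]
roller [([0.618, 0.245, 0.002], 0.88, [278.0, 237.0])]
roller_mid [([0.613, 0.248, 0.062], 0.6, [276.0, 220.0])]
seat [([0.752, -0.059, 0.059], 0.86, [379.0, 246.0]), ([0.522, -0.122, 0.059], 0.78, [330.0, 283.0])]
slot [([0.538, -0.072, 0.058], 0.86, [323.0, 273.0]), ([0.784, -0.014, 0.063], 0.69, [376.0, 235.0])]
hinge [([0.82, -0.11, 0.089], 0.93, [410.0, 236.0]), ([0.6, -0.152, 0.087], 0.92, [361.0, 269.0]), ([0.538, -0.073, 0.06], 0.65, [323.0, 273.0])]
keeper_pad [([0.726, -0.04, 0.091], 0.75, [368.0, 236.0]), ([0.61, -0.156, 0.206], 0.65, [367.0, 227.0])]
cradle [([0.518, -0.125, -0.002], 0.85, [330.0, 304.0]), ([0.75, -0.057, -0.002], 0.65, [377.0, 264.0])]
plain_roller []
plate_stack [([0.386, 0.466, 0.0], 0.85, [177.0, 233.0])]
bin [([0.382, -0.462, -0.002], 0.93, [382.0, 400.0])]
top 46.46511228453303 [ 0.45512931 -0.00851196  1.60832327]
roller [([0.617, 0.246, -0.003], 0.78, [228.0, 222.0])]
roller_mid [([0.617, 0.244, 0.059], 0.74, [225.0, 220.0])]
seat [([0.754, -0.059, 0.062], 0.96, [334.0, 171.0])]
slot [([0.783, -0.017, 0.06], 0.76, [319.0, 160.0]), ([0.541, -0.077, 0.06], 0.69, [341.0, 246.0])]
hinge [([0.599, -0.154, 0.088], 0.81, [369.0, 225.0]), ([0.823, -0.113, 0.086], 0.68, [353.0, 144.0]), ([0.524, -0.127, 0.059], 0.48, [359.0, 252.0]), ([0.38, -0.456, 0.003], 0.23, [473.0, 303.0])]
keeper_pad [([0.61, -0.156, 0.2], 0.7, [375.0, 216.0]), ([0.727, -0.038, 0.091], 0.55, [327.0, 179.0])]
cradle [([0.522, -0.121, 0.004], 0.84, [356.0, 254.0]), ([0.749, -0.058, -0.002], 0.68, [333.0, 177.0])]
plain_roller [([0.515, 0.137, 0.001], 0.42, [266.0, 257.0])]
plate_stack [([0.384, 0.47, 0.004], 0.65, [149.0, 304.0])]
bin [([0.379, -0.456, 0.004], 0.97, [474.0, 303.0])]
```

View pics/side1.png

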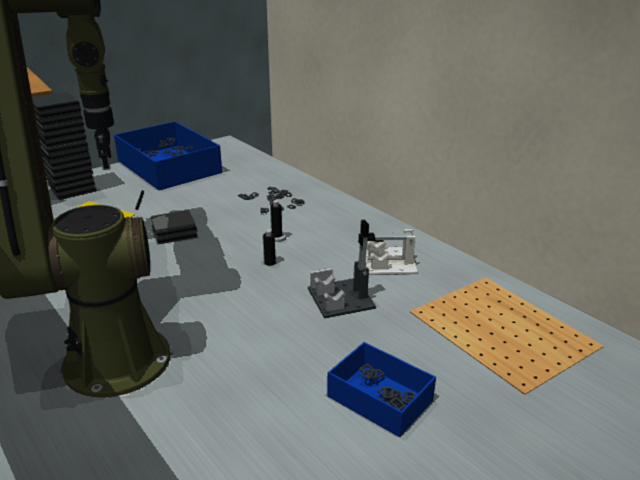

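View pics/top1.png

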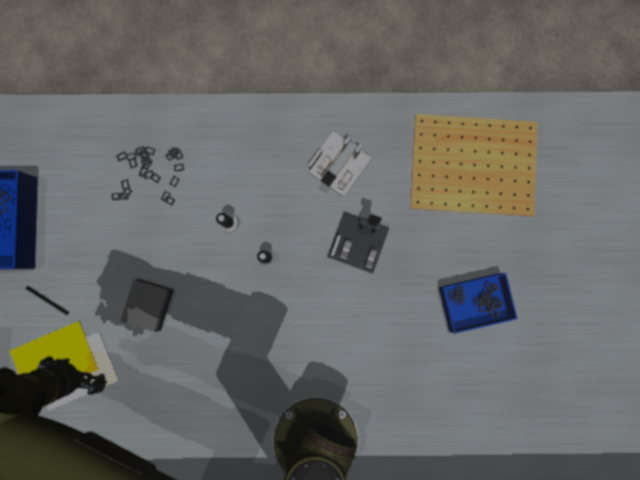

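The dark cradle is at about pixel (357,243) in top1 and (340,295) in side1, with its keeper open. The white look-alike is at (338,162). The flanged roller is at (227,219) and the plain one at (265,255). 

Plan: approach the roller nearly horizontally from its +y side and grip it mid-body. Then tip the tool to point down, so the roller lies along cradle -y with its flange at +y.

```bash
cat >> h.py <<'E'
from scipy.spatial.transform import Rotation as Ro
def target(ang_deg, alpha_deg, s=1):
    """tool z = horizontal heading ang, alpha below horizontal; tool y horizontal (sign s)"""
    a,b=np.radians([ang_deg,alpha_deg]); z=np.array([np.cos(a)*np.cos(b),np.sin(a)*np.cos(b),-np.sin(b)])
    y=s*np.array([-np.sin(a),np.cos(a),0]); return Ro.from_matrix(np.c_[np.cross(y,z),y,z])
def delta(T,pg,st=None):
    """rotvec and TCP shift to put grasp point at pg with orientation T"""
    s=st or bot.sense(); R0=Ro.from_quat(s['ee_rot'])
    tcp=np.array(pg)+T.apply([0,0,-bot.pinch_z]); return np.round(tcp-s['ee_pos'],4),np.round((T*R0.inv()).as_rotvec(),3)
E
python3 - <<'E'
from h import *
s=bot.sense(); print(bot.pinch_z, s); print(Ro.from_quat(s['ee_rot']).as_matrix().round(3))
for sg in (1,-1):
  for h in (-70,-90): print(sg,h,delta(target(h,20,sg),[0.617,0.245,0.062]))
E
```

```text
-0.0187 {'time': 1.1, 'qpos': array([ 1.15897756e+00,  3.13482604e-01, -4.70762722e-02,  1.21020179e+00,
        2.05242593e-06,  1.57083683e+00]), 'joint_velocities': array([-0.00048359,  0.00024355,  0.0001953 ,  0.00042439,  0.00100198,
        0.00115743]), 'joint_efforts': array([-2.53518765e-04, -5.39472592e+01,  3.40054965e+01,  1.65137964e-03,
        1.14178581e-04,  6.90254936e-06]), 'ee_pos': array([0.2401689 , 0.54984488, 0.23132035]), 'ee_rot': array([2.04477244e-01, 9.78871318e-01, 1.76619425e-05, 2.64031660e-06]), 'wrist_force': array([ 0.01286723,  0.11902817, -0.01213209]), 'ft_torque': array([-0.00138277,  0.00441725, -0.07156706]), 'gripper_force': 0.0, 'width': 0.0858633038529021}
[[-0.916  0.4    0.   ]
 [ 0.4    0.916  0.   ]
 [ 0.     0.    -1.   ]]
1 -70 (array([ 0.3828, -0.3214, -0.1757]), array([-0.913, -0.857, -0.704]))
1 -90 (array([ 0.3768, -0.3224, -0.1757]), array([-1.075, -0.704, -1.005]))
-1 -70 (array([ 0.3828, -0.3214, -0.1757]), array([-1.031,  1.097,  1.976]))
-1 -90 (array([ 0.3768, -0.3224, -0.1757]), array([-0.777,  1.187,  1.696]))
```

```bash
python3 - <<'E'
from h import *
T=target(-75,20); print(delta(T,[0.583,0.372,0.20]))
E
```

```text
(array([ 0.3474, -0.1948, -0.0377]), array([-0.955, -0.821, -0.78 ]))
```

```bash
python3 -m jog '[[[0.08,-0.045,0.0,-0.15,-0.13,-0.12,1],[0.11,-0.06,0.0,-0.25,-0.22,-0.21,1],[0.14,-0.08,0.0,-0.35,-0.3,-0.29,1],[0.17,-0.095,0.0,-0.44,-0.38,-0.36,1],[0.2,-0.11,0.0,-0.53,-0.45,-0.43,1]]]'
python3 - <<'E'
from h import *
s=bot.sense(); print(s['qpos'].round(2))
print(delta(target(-75,20),[0.583,0.372,0.20]))
E
```

```text
time: 1.6
ee_pos: [0.4422, 0.439, 0.2327]
ee_rot: [0.381, 0.87, -0.191, 0.248]
wrist_force: [-0.6, 0.0, 0.1]
width: 0.0853
gripper_force: 0.0
[ 1.05  0.64  0.29  1.59 -0.53  1.98]
(array([ 0.1453, -0.084 , -0.0391]), array([-0.469, -0.402, -0.381]))
```

```bash
python3 -m jog '[[[0.03,-0.02,-0.008,-0.09,-0.08,-0.08,1],[0.06,-0.035,-0.016,-0.19,-0.16,-0.15,1],[0.09,-0.05,-0.024,-0.28,-0.24,-0.23,1],[0.12,-0.07,-0.032,-0.38,-0.32,-0.3,1],[0.145,-0.084,-0.039,-0.469,-0.402,-0.381,1]]]'; python3 -m jog '[[[0,0,0,0,0,0,1]]]'
python3 - <<'E'
from h import *
s=bot.sense(); print(s['qpos'].round(2))
print(delta(target(-75,20),[0.583,0.372,0.11]))
d=snap('wrist','w1')
for n in ['roller','roller_mid']:
  print(n,[(np.round(r['centre'],3).tolist(),round(r['conf'],2),np.round(proj(d,r['centre'])).tolist()) for r in eyes.tip_of('wrist',n)])
E
```

```text
time: 2.1
ee_pos: [0.5804, 0.3421, 0.1828]
ee_rot: [0.498, 0.657, -0.338, 0.454]
wrist_force: [-4.7, -9.6, 1.3]
width: 0.0855
gripper_force: 0.0
time: 2.2
ee_pos: [0.5801, 0.3372, 0.174]
ee_rot: [0.495, 0.657, -0.345, 0.451]
wrist_force: [-0.5, 0.6, -1.3]
width: 0.0855
gripper_force: 0.0
[ 0.91  1.2   0.78  2.15 -0.85  2.69]
(array([ 0.0075,  0.0178, -0.0704]), array([-0.01 , -0.01 , -0.012]))
roller [([0.619, 0.242, -0.001], 0.59, [339.0, 51.0])]
roller_mid [([0.615, 0.245, 0.064], 0.81, [334.0, 136.0])]
```

View pics/w1.png

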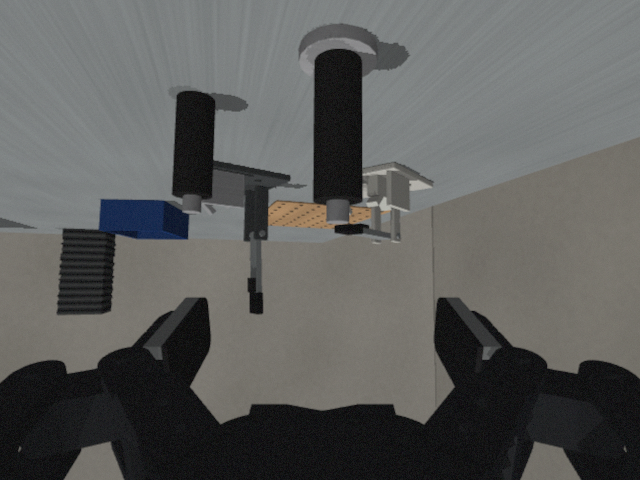

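The wrist picture shows the flanged roller at (338,130) with its foot at (340,50). The plain one, at (195,145), is well to the side. Joint 4 is near its limit, so I'll turn the heading to about -50° before closing in.

```bash
python3 - <<'E'
from h import *
print(delta(target(-50,20),[0.5385,0.3386,0.125]))
E
```

```text
(array([-0.029 , -0.0163, -0.0673]), array([-0.018, -0.01 ,  0.418]))
```

```bash
python3 -m jog '[[[-0.01,0,-0.005,0,0,0.1,1],[-0.02,0,-0.01,0,0,0.2,1],[-0.03,0,-0.02,-0.01,0,0.3,1],[-0.03,-0.01,-0.04,-0.018,-0.01,0.418,1],[-0.029,-0.016,-0.067,-0.018,-0.01,0.418,1]]]'; python3 -m jog '[[[0,0,0,0,0,0,1],[0,0,0,0,0,0,1]]]'
python3 - <<'E'
from h import *
s=bot.sense(); print(s['qpos'].round(2))
T=target(-50,20)
print(delta(T,[0.5385,0.3386,0.1065]),delta(T,[0.617,0.245,0.062]))
E
```

```text
time: 2.85
ee_pos: [0.5467, 0.3257, 0.123]
ee_rot: [0.345, 0.743, -0.238, 0.521]
wrist_force: [-0.2, -0.0, 0.1]
width: 0.0859
gripper_force: 0.0
time: 3.05
ee_pos: [0.5502, 0.3273, 0.1222]
ee_rot: [0.347, 0.742, -0.24, 0.521]
wrist_force: [0.4, 0.4, 0.6]
width: 0.0852
gripper_force: 0.0
[ 1.02  0.88  0.03  1.43 -1.1   2.34]
(array([-0.0004, -0.0022, -0.0221]), array([-0.004,  0.004, -0.002])) (array([ 0.0781, -0.0958, -0.0666]), array([-0.004,  0.004, -0.002]))
```

```bash
python3 -m jog '[[[0,-0.002,-0.022,0,0,0,1],[0.02,-0.026,-0.034,0,0,0,1],[0.04,-0.05,-0.045,0,0,0,1],[0.06,-0.074,-0.056,0,0,0,1],[0.078,-0.096,-0.067,0,0,0,1]]]'; python3 -m jog '[[[0,0,0,0,0,0,1],[0,0,0,0,0,0,1]]]'
python3 - <<'E'
from h import *
d=snap('wrist','w2')
T=target(-50,20)
print(delta(T,[0.617,0.245,0.062]))
s=bot.sense(); R=Ro.from_quat(s['ee_rot']); g=s['ee_pos']+R.apply([0,0,bot.pinch_z]); print(g,proj(d,g))
for n in ['roller','roller_mid']:
  print(n,[(np.round(r['centre'],3).tolist(),round(r['conf'],2),np.round(proj(d,r['centre'])).tolist()) for r in eyes.tip_of('wrist',n)])
E
```

```text
time: 3.55
ee_pos: [0.6308, 0.231, 0.0542]
ee_rot: [0.348, 0.742, -0.24, 0.521]
wrist_force: [0.3, -1.1, -1.2]
width: 0.0854
gripper_force: 0.0
time: 3.75
ee_pos: [0.6294, 0.2304, 0.0538]
ee_rot: [0.348, 0.742, -0.241, 0.52]
wrist_force: [0.4, 0.1, 0.2]
width: 0.0852
gripper_force: 0.0
(array([-0.0008,  0.0004,  0.002 ]), array([-0.003,  0.003, -0.   ]))
[0.61775499 0.24458288 0.06003135] (np.float64(321.55469513472815), np.float64(327.10681998115496))
roller [([0.618, 0.245, 0.001], 0.79, [322.0, 167.0])]
roller_mid [([0.614, 0.246, 0.064], 0.74, [315.0, 340.0])]
```

View pics/w2.png

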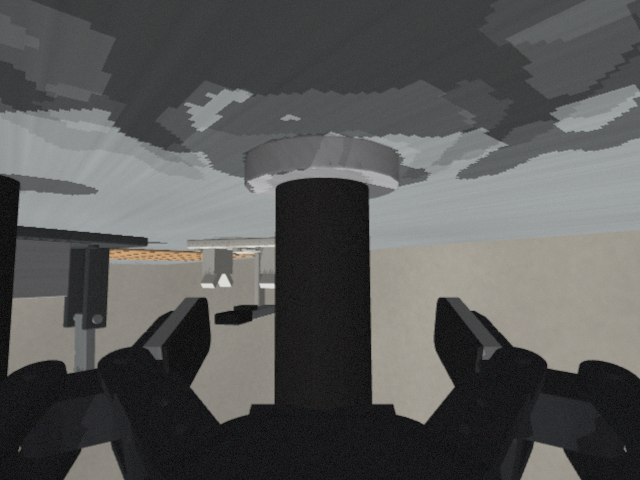

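The roller stands centred between the pads: its axis is at column 322 and the pads at 210 and 435. Closing now.

```bash
python3 -m jog '[[[0,0,0,0,0,0,0.25],[0,0,0,0,0,0,0.25],[0,0,0,0,0,0,0.1],[0,0,0,0,0,0,0.1],[0,0,0,0,0,0,0]]]' 70;  python3 -m jog '[[[0,0,0,0,0,0,0],[0,0,0,0,0,0,0],[0,0,0.01,0,0,0,0],[0,0,0.03,0,0,0,0],[0,0,0.05,0,0,0,0]]]' 70
python3 - <<'E'
from h import *
s=bot.sense(); print(s['qpos'].round(2), s['width'])
h=-110.5
# cradle (yaw) intermediate: over cradle high, tool tilt
R0=Ro.from_quat(s['ee_rot'])
print('grasp', s['ee_pos']+R0.apply([0,0,bot.pinch_z]))
print(delta(target(-80,65),[0.60,0.10,0.25]))
T=target(h,110); print(T.as_matrix().round(2),delta(T,[0.522,-0.122,0.20]))
E
```

```text
time: 4.4
ee_pos: [0.628, 0.2299, 0.0519]
ee_rot: [0.347, 0.742, -0.241, 0.52]
wrist_force: [0.4, 3.1, 1.7]
width: 0.0322
gripper_force: 68.9
time: 4.9
ee_pos: [0.627, 0.2285, 0.1012]
ee_rot: [0.346, 0.743, -0.243, 0.519]
wrist_force: [-0.3, 0.1, -3.8]
width: 0.0319
gripper_force: 69.3
[ 0.83  0.77 -0.19  0.96 -1.2   1.94] 0.03185216917011458
grasp [0.61577173 0.24192518 0.10765026]
(array([-0.0257, -0.1362,  0.1318]), array([ 0.719,  0.334, -0.496]))
[[ 0.33  0.94  0.12]
 [ 0.88 -0.35  0.32]
 [ 0.34  0.   -0.94]] (array([-0.1028, -0.3445,  0.0812]), array([ 1.607,  0.275, -0.823]))
```

```bash
python3 -m jog '[[[0,-0.005,0.02,0.05,0.009,-0.027,0],[-0.005,-0.015,0.05,0.13,0.022,-0.067,0],[-0.01,-0.035,0.08,0.23,0.04,-0.12,0],[-0.015,-0.055,0.1,0.33,0.057,-0.17,0],[-0.02,-0.08,0.11,0.43,0.074,-0.22,0]]]' && python3 -m jog '[[[-0.01,-0.02,0.01,0.1,0.017,-0.052,0],[-0.02,-0.04,0.02,0.2,0.034,-0.104,0],[-0.03,-0.06,0.02,0.3,0.051,-0.155,0],[-0.04,-0.08,0.02,0.4,0.068,-0.206,0],[-0.05,-0.1,0.02,0.5,0.085,-0.257,0]]]'
python3 - <<'E'
from h import *
s=bot.sense(); print(s['qpos'].round(2), s['width'])
T=target(-110.5,110); print(delta(T,[0.50,-0.02,0.23]),delta(T,[0.522,-0.122,0.20]))
E
```

```text
time: 5.4
ee_pos: [0.6079, 0.1496, 0.2138]
ee_rot: [0.521, 0.753, -0.143, 0.376]
wrist_force: [1.1, -0.3, -3.6]
width: 0.0325
gripper_force: 69.4
time: 5.9
ee_pos: [0.5563, 0.0485, 0.2318]
ee_rot: [0.682, 0.708, -0.023, 0.182]
wrist_force: [0.0, -0.4, -3.3]
width: 0.0323
gripper_force: 69.4
[ 0.29  0.1  -0.36  0.96 -0.34  1.79] 0.032304265790301975
(array([-0.0541, -0.0625, -0.0194]), array([ 0.674,  0.116, -0.342])) (array([-0.0321, -0.1645, -0.0494]), array([ 0.674,  0.116, -0.342]))
```

```bash
python3 -m jog '[[[-0.01,-0.01,0,0.1,0.017,-0.05,0],[-0.02,-0.025,0,0.2,0.034,-0.1,0],[-0.03,-0.035,0,0.3,0.051,-0.15,0],[-0.04,-0.045,0,0.4,0.068,-0.2,0],[-0.05,-0.055,0,0.5,0.085,-0.255,0]]]' && python3 -m jog '[[[0,-0.01,0,0.09,0.015,-0.045,0],[0,-0.02,0,0.174,0.031,-0.087,0],[0.005,-0.04,0,0.174,0.031,-0.087,0],[0.01,-0.06,0,0.174,0.031,-0.087,0],[0.018,-0.09,0,0.174,0.031,-0.087,0]]]' && python3 -m jog '[[[0,0,0,0,0,0,0],[0,0,0,0,0,0,0]]]'
python3 - <<'E'
from h import *
s=bot.sense(); print(s['qpos'].round(2), s['width'])
R0=Ro.from_quat(s['ee_rot']);print('grasp', s['ee_pos']+R0.apply([0,0,bot.pinch_z]))
T=target(-110.5,110); print(delta(T,[0.522,-0.122,0.20]))
for c in ['wrist','top','side']:
    d=snap(c,c+'3')
    for n in ['roller','roller_mid','seat','slot','hinge','keeper_pad','cradle']:
        print(c,n,[(np.round(r['centre'],3).tolist(),round(r['conf'],2),np.round(proj(d,r['centre'])).tolist()) for r in eyes.tip_of(c,n)])
E
```

```text
time: 6.4
ee_pos: [0.5062, -0.0063, 0.2318]
ee_rot: [0.788, 0.607, 0.101, -0.025]
wrist_force: [-0.2, -0.8, -4.4]
width: 0.0323
gripper_force: 69.5
time: 6.9
ee_pos: [0.5241, -0.0961, 0.2311]
ee_rot: [0.809, 0.562, 0.14, -0.098]
wrist_force: [-0.0, 0.1, -2.7]
width: 0.0323
gripper_force: 69.8
time: 7.1
ee_pos: [0.5248, -0.096, 0.231]
ee_rot: [0.81, 0.561, 0.141, -0.098]
wrist_force: [-0.1, -0.3, -3.5]
width: 0.032
gripper_force: 70.0
[-0.39  0.19 -0.26  1.14  0.34  1.54] 0.032046286005322326
grasp [ 0.52257494 -0.10193084  0.24858149]
(array([-0.0005, -0.02  , -0.0486]), array([ 0.004, -0.002,  0.001]))
wrist roller [([0.546, -0.052, 0.247], 0.95, [332.0, 179.0])]
wrist roller_mid [([0.522, -0.103, 0.254], 0.97, [321.0, 332.0])]
wrist seat [([0.748, -0.06, 0.06], 0.68, [542.0, 161.0])]
wrist slot [([0.783, -0.016, 0.063], 0.56, [561.0, 101.0])]
wrist hinge [([0.597, -0.154, 0.088], 0.97, [433.0, 325.0])]
wrist keeper_pad [([0.609, -0.16, 0.201], 0.94, [529.0, 363.0]), ([0.729, -0.041, 0.094], 0.69, [535.0, 135.0])]
wrist cradle [([0.752, -0.063, 0.0], 0.69, [513.0, 179.0])]
top rolle
[... 657 characters left out ...]
0])]
side roller_mid [([0.521, -0.103, 0.254], 0.54, [326.0, 212.0])]
side seat [([0.52, -0.125, 0.061], 0.63, [330.0, 283.0]), ([0.756, -0.06, 0.06], 0.56, [380.0, 245.0])]
side slot [([0.534, -0.073, 0.06], 0.97, [322.0, 273.0]), ([0.781, -0.011, 0.06], 0.88, [375.0, 236.0]), ([0.519, -0.104, 0.253], 0.64, [325.0, 213.0])]
side hinge [([0.817, -0.112, 0.084], 0.85, [409.0, 238.0]), ([0.599, -0.15, 0.089], 0.75, [361.0, 268.0])]
side keeper_pad [([0.518, 0.14, 0.0], 0.61, [271.0, 262.0]), ([0.611, -0.155, 0.204], 0.58, [367.0, 227.0]), ([0.724, -0.043, 0.094], 0.54, [368.0, 236.0]), ([0.519, -0.125, -0.002], 0.33, [330.0, 304.0])]
side cradle [([0.516, -0.124, 0.001], 0.75, [329.0, 303.0])]
```

View pics/wrist3.png

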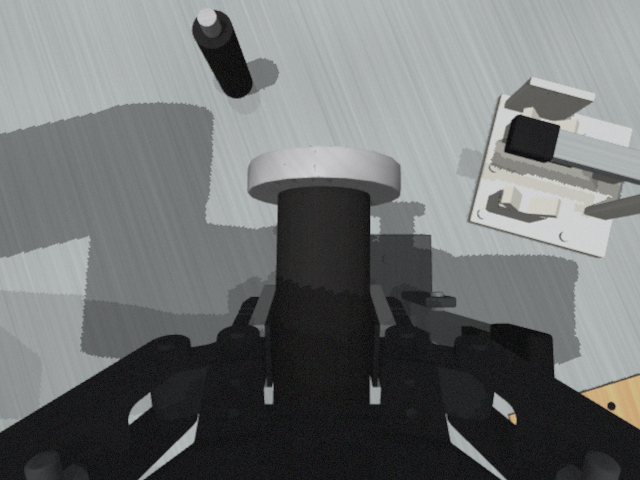

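The roller is held level, with its flange at (323,175) pointing to cradle +y. The keeper pad, at (525,350), is well clear to the right. I'll lower it to about 40 mm above the seat and check again.

```bash
python3 -m jog '[[[-0.003,-0.0195,-0.02,0,0,0.003,0],[-0.003,-0.0195,-0.05,0,0,0.005,0],[-0.003,-0.0195,-0.08,0,0,0.005,0],[-0.003,-0.0195,-0.12,0,0,0.005,0],[-0.003,-0.0195,-0.15,0,0,0.005,0]]]' && python3 -m jog '[[[0,0,0,0,0,0,0],[0,0,0,0,0,0,0]]]'
python3 - <<'E'
from h import *
s=bot.sense(); print(s['qpos'].round(2), s['width'])
R0=Ro.from_quat(s['ee_rot']);print('grasp', s['ee_pos']+R0.apply([0,0,bot.pinch_z]))
a=-0.353; C=np.array([[np.cos(a),np.sin(a)],[-np.sin(a),np.cos(a)]]); o=np.array([.5195,-.124])
for c in ['wrist','top','side']:
    d=snap(c,c+'4')
    for n in ['roller','roller_mid','seat','slot']:
        print(c,n,[(np.round(r['centre'],3).tolist(),round(r['conf'],2),'cradle',(C@(np.array(r['centre'][:2])-o)).round(4).tolist()) for r in eyes.tip_of(c,n) if r['centre'][0]<.65])
    if c!='wrist':
        u,v=map(int,proj(d,[.53,-.1,.08])); im=d['pixels'][v-50:v+50,u-65:u+65,::-1]; cv2.imwrite(f'pics/c4{c}.png',cv2.resize(im,(390,300),interpolation=cv2.INTER_CUBIC))
a,b=cv2.imread('pics/c4side.png'),cv2.imread('pics/c4top.png'); w=cv2.resize(cv2.imread('pics/wrist4.png')[60:360],(390,183)); cv2.imwrite('pics/m4.png',np.vstack([np.hstack([a,b]),np.hstack([w,w*0])]))
E
```

```text
time: 8.8
ee_pos: [0.5222, -0.1149, 0.0797]
ee_rot: [0.808, 0.564, 0.141, -0.098]
wrist_force: [0.1, -0.0, -3.0]
width: 0.0325
gripper_force: 70.0
time: 9.0
ee_pos: [0.5228, -0.1149, 0.082]
ee_rot: [0.808, 0.564, 0.141, -0.098]
wrist_force: [-0.2, 1.1, -1.9]
width: 0.0322
gripper_force: 70.0
[-0.43  0.32 -0.45  0.83  0.34  1.49] 0.03224630672945549
grasp [ 0.52061672 -0.12079735  0.09956491]
wrist roller [([0.544, -0.071, 0.098], 0.6, 'cradle', [0.0052, 0.0583])]
wrist roller_mid [([0.518, -0.123, 0.104], 0.78, 'cradle', [-0.0022, 0.0002])]
wrist seat []
wrist slot []
top roller [([0.547, -0.068, 0.103], 0.79, 'cradle', [0.0068, 0.0623])]
top roller_mid [([0.515, 0.137, 0.001], 0.67, 'cradle', [-0.0942, 0.2433]), ([0.526, -0.127, 0.105], 0.61, 'cradle', [0.007, -0.0004])]
top seat [([0.522, -0.125, 0.059], 0.98, 'cradle', [0.0025, -0.0004])]
top slot [([0.538, -0.074, 0.06], 0.72, 'cradle', [-0.0001, 0.0531])]
side roller [([0.544, -0.071, 0.103], 0.79, 'cradle', [0.0047, 0.0585]), ([0.518, -0.126, 0.002], 0.57, 'cradle', [-0.0012, -0.0025])]
side roller_mid [([0.519, -0.125, 0.104], 0.84, 'cradle', [-0.0, -0.0009]), ([0.52, -0.127, 0.001], 0.31, 'cradle', [0.0013, -0.003])]
side seat [([0.519, -0.123, 0.061], 0.75, 'cradle', [-0.0006, 0.0011])]
side slot [([0.538, -0.072, 0.06], 0.76, 'cradle', [-0.0001, 0.0553]), ([0.519, -0.122, 0.063], 0.26, 'cradle', [-0.0011, 0.0022])]
```

View pics/m4.png

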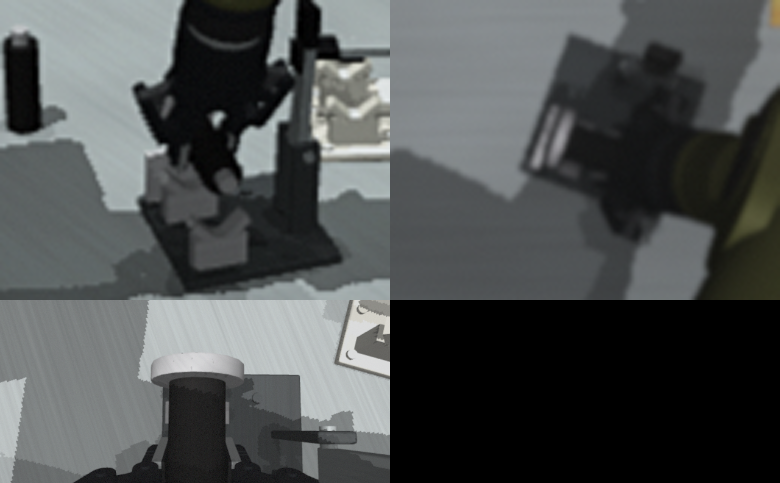

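The flange lines up above the slot (side and top crops). The networks put the roller's mid at cradle (0.002, 0) and its foot at y 0.060. Lowering, then feeling for contact.

```bash
python3 -m jog '[[[-0.002,0.001,-0.01,0,0,0,0],[-0.002,0.001,-0.018,0,0,0,0],[-0.002,0.001,-0.026,0,0,0,0],[-0.002,0.001,-0.032,0,0,0,0],[-0.002,0.001,-0.036,0,0,0,0]]]' && python3 -m jog '[[[0,0,0,0,0,0,0],[0,0,0,0,0,0,0],[0,0,-0.001,0,0,0,0],[0,0,-0.002,0,0,0,0],[0,0,-0.002,0,0,0,0]]]' && python3 -m jog '[[[0,0,-0.001,0,0,0,0],[0,0,-0.001,0,0,0,0]]]'&& python3 -m jog '[[[0,0,-0.001,0,0,0,0],[0,0,-0.001,0,0,0,0]]]'
```

```text
time: 10.25
ee_pos: [0.5204, -0.1139, 0.0446]
ee_rot: [0.808, 0.564, 0.141, -0.098]
wrist_force: [0.1, 0.7, -3.4]
width: 0.0321
gripper_force: 70.2
time: 10.75
ee_pos: [0.5209, -0.1141, 0.0437]
ee_rot: [0.808, 0.564, 0.141, -0.097]
wrist_force: [0.6, 0.7, -3.3]
width: 0.032
gripper_force: 70.2
time: 10.95
ee_pos: [0.5211, -0.1141, 0.0427]
ee_rot: [0.808, 0.564, 0.141, -0.097]
wrist_force: [0.7, 0.9, -1.9]
width: 0.0323
gripper_force: 70.5
time: 11.15
ee_pos: [0.5217, -0.1143, 0.0421]
ee_rot: [0.808, 0.564, 0.142, -0.097]
wrist_force: [1.5, -0.5, -0.5]
width: 0.0323
gripper_force: 70.6
```

```bash
python3 -m jog '[[[0.001,0,-0.001,0,0,0,0],[0.001,0,-0.001,0,0,0,0]]]' && python3 -m jog '[[[0,0,-0.001,0,0,0,0],[0,0,-0.001,0,0,0,0]]]'&& python3 -m jog '[[[0,0,-0.001,0,0,0,0],[0,0,-0.001,0,0,0,0]]]'
```

```text
time: 11.35
ee_pos: [0.5227, -0.1144, 0.041]
ee_rot: [0.808, 0.564, 0.142, -0.097]
wrist_force: [3.0, -0.7, 1.2]
width: 0.0321
gripper_force: 70.7
time: 11.55
ee_pos: [0.5233, -0.1145, 0.0405]
ee_rot: [0.807, 0.564, 0.142, -0.097]
wrist_force: [3.1, -1.5, 4.4]
width: 0.0322
gripper_force: 71.3
time: 11.75
ee_pos: [0.5234, -0.1145, 0.0403]
ee_rot: [0.807, 0.564, 0.142, -0.097]
wrist_force: [-0.8, -2.5, 12.3]
width: 0.0321
gripper_force: 72.0
```

The roller is seated: 12 N up and almost no side force. Checking position before letting go.

```bash
python3 -m jog '[[[0,0,0.001,0,0,0,0],[0,0,0.001,0,0,0,0]]]' 25
python3 - <<'E'
from h import *
a=-0.353; C=np.array([[np.cos(a),np.sin(a)],[-np.sin(a),np.cos(a)]]); o=np.array([.5195,-.124])
ims=[]
for c in ['wrist','top','side']:
    d=snap(c,c+'5')
    for n in ['roller','roller_mid','seat','slot']:
        print(c,n,[(np.round(r['centre'],3).tolist(),round(r['conf'],2),'cradle',(C@(np.array(r['centre'][:2])-o)).round(4).tolist()) for r in eyes.tip_of(c,n) if r['centre'][0]<.65])
    if c!='wrist':
        u,v=map(int,proj(d,[.53,-.1,.08])); im=d['pixels'][v-50:v+50,u-65:u+65,::-1]; ims.append(cv2.resize(im,(390,300),interpolation=cv2.INTER_CUBIC))
    else: ims.append(cv2.resize(d['pixels'][100:400,125:515,::-1],(390,300)))
cv2.imwrite('pics/m5.png',np.vstack([np.hstack([ims[1],ims[2]]),np.hstack([ims[0],ims[0]*0])])[:600])
E
```

```text
time: 11.95
ee_pos: [0.5233, -0.1145, 0.0404]
ee_rot: [0.807, 0.564, 0.142, -0.097]
wrist_force: [3.9, -1.7, 5.7]
width: 0.0325
gripper_force: 70.7
wrist roller [([0.543, -0.071, 0.057], 0.8, 'cradle', [0.004, 0.0582])]
wrist roller_mid []
wrist seat []
wrist slot []
top roller [([0.544, -0.067, 0.058], 0.82, 'cradle', [0.0034, 0.0617])]
top roller_mid [([0.524, -0.124, 0.06], 0.79, 'cradle', [0.0043, 0.0018])]
top seat [([0.52, -0.125, 0.062], 0.63, 'cradle', [0.0008, -0.0009]), ([0.543, -0.07, 0.059], 0.29, 'cradle', [0.0036, 0.0585])]
top slot [([0.538, -0.08, 0.057], 0.84, 'cradle', [0.0021, 0.0482])]
side roller [([0.543, -0.066, 0.061], 0.87, 'cradle', [0.0017, 0.063])]
side roller_mid [([0.517, -0.123, 0.062], 0.52, 'cradle', [-0.0028, 0.0004])]
side seat [([0.52, -0.123, 0.061], 0.6, 'cradle', [-0.0002, 0.0013])]
side slot [([0.537, -0.075, 0.061], 0.74, 'cradle', [-0.0007, 0.0523])]
```

View pics/m5.png

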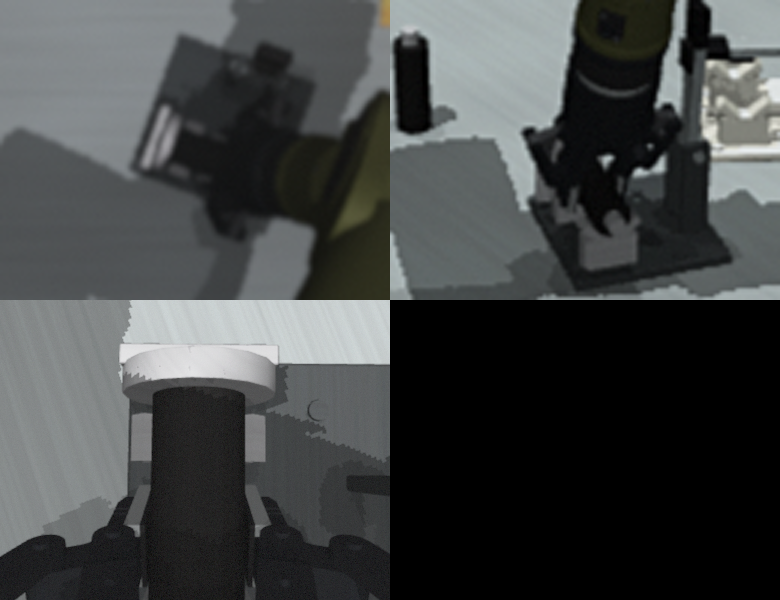

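The roller lies in the V, with its flange between the end plate and the nearer saddle. Its axis is at z ≈ 0.060. Releasing.

```bash
python3 -m jog '[[[0,0,0,0,0,0,0.4],[0,0,0,0,0,0,0.45],[0,0,0,0,0,0,0.55],[0,0,0,0,0,0,0.65],[0,0,0,0,0,0,0.65]]]' && python3 -m jog '[[[0,0,0,0,0,0,0.65],[0,0,0,0,0,0,0.65]]]'
python3 - <<'E'
from h import *
T=target(-110.2,90); a=-0.353
print(delta(T,[.5195,-.124,.0597])) 
print(Ro.from_quat(bot.sense()['ee_rot']).as_matrix()[:,2].round(3))
E
```

```text
time: 13.2
ee_pos: [0.5208, -0.1136, 0.039]
ee_rot: [0.808, 0.564, 0.141, -0.098]
wrist_force: [0.7, 0.5, 0.6]
width: 0.0559
gripper_force: 0.0
time: 13.4
ee_pos: [0.5216, -0.114, 0.0395]
ee_rot: [0.808, 0.564, 0.141, -0.098]
wrist_force: [-0.3, -0.8, 0.5]
width: 0.0558
gripper_force: 0.0
(array([-0.0021, -0.01  ,  0.0015]), array([-0.323,  0.12 , -0.001]))
[ 0.117  0.317 -0.941]
```

```bash
python3 -m jog '[[[-0.001,-0.003,0.009,0,0,0,0.65],[-0.003,-0.008,0.025,0,0,0,0.65],[-0.007,-0.02,0.06,0,0,0,0.65],[-0.012,-0.034,0.1,0,0,0,0.65],[-0.017,-0.047,0.14,0,0,0,0.65]]]' && python3 -m jog '[[[-0.006,-0.017,0.05,0,0,0,0.65],[-0.01,-0.026,0.08,0,0,0,0.65],[-0.01,-0.026,0.08,0,0,0,0.65]]]'
python3 - <<'E'
from h import *
a=-0.353; C=np.array([[np.cos(a),np.sin(a)],[-np.sin(a),np.cos(a)]]); o=np.array([.5195,-.124])
ims=[]
for c in ['wrist','top','side']:
    d=snap(c,c+'6')
    for n in ['roller','roller_mid','seat','slot','hinge','keeper_pad']:
        print(c,n,[(np.round(r['centre'],3).tolist(),round(r['conf'],2),'cradle',(C@(np.array(r['centre'][:2])-o)).round(4).tolist()) for r in eyes.tip_of(c,n) if r['centre'][0]<.65])
T=target(-20.2,90)
def W(x,z): return np.r_[o+C.T@[x,0],z-bot.pinch_z]   # grasp point for TCP at cradle x, height z
print(bot.sense()['qpos'].round(2)); print(delta(T,W(0.0,.29)),delta(T,W(.14,.29)))
E
```

```text
time: 13.9
ee_pos: [0.5043, -0.1615, 0.1817]
ee_rot: [0.808, 0.564, 0.141, -0.098]
wrist_force: [0.5, 0.5, 1.2]
width: 0.0553
gripper_force: 0.0
time: 14.2
ee_pos: [0.4968, -0.1897, 0.2655]
ee_rot: [0.808, 0.564, 0.143, -0.093]
wrist_force: [-0.7, 0.6, -0.1]
width: 0.0551
gripper_force: 0.0
wrist roller [([0.546, -0.067, 0.058], 0.66, 'cradle', [0.0058, 0.0624])]
wrist roller_mid [([0.519, -0.123, 0.062], 0.71, 'cradle', [-0.0005, 0.0009])]
wrist seat []
wrist slot []
wrist hinge [([0.595, -0.15, 0.086], 0.93, 'cradle', [0.0803, 0.0017])]
wrist keeper_pad [([0.607, -0.159, 0.2], 0.93, 'cradle', [0.0943, -0.003])]
top roller [([0.542, -0.067, 0.059], 0.82, 'cradle', [0.0014, 0.0609])]
top roller_mid [([0.523, -0.127, 0.061], 0.82, 'cradle', [0.0043, -0.0018])]
top seat [([0.522, -0.127, 0.061], 0.95, 'cradle', [0.0033, -0.0015]), ([0.522, -0.126, 0.063], 0.27, 'cradle', [0.0027, -0.0016])]
top slot [([0.537, -0.074, 0.06], 0.72, 'cradle', [-0.0011, 0.0529])]
top hinge [([0.601, -0.154, 0.086], 0.64, 'cradle', [0.0864, 0.0001])]
top keeper_pad [([0.61, -0.156, 0.2], 0.6, 'cradle', [0.0958, 0.0016])]
side roller [([0.543, -0.068, 0.063], 0.85, 'cradle', [0.0028, 0.0608]), ([0.385, 0.468, -0.0], 0.69, 'cradle', [-0.3306, 0.5091])]
side roller_mid [([0.518, -0.122, 0.06], 0.65, 'cradle', [-0.0021, 0.0015])]
side seat [([0.52, -0.124, 0.061], 0.96, 'cradle', [0.0009, 0.0001])]
side slot [([0.535, -0.074, 0.061], 0.75, 'cradle', [-0.0031, 0.0527])]
side hinge [([0.601, -0.153, 0.088], 0.79, 'cradle', [0.0864, 0.0012])]
side keeper_pad [([0.611, -0.156, 0.202], 0.79, 'cradle', [0.0968, 0.0017])]
[-0.57  0.22 -0.15  1.28  0.34  1.34]
(array([0.0246, 0.0631, 0.0303]), array([-0.348, -0.159,  1.553])) (array([0.156 , 0.0147, 0.0303]), array([-0.348, -0.159,  1.553]))
```

View pics/wrist6.png

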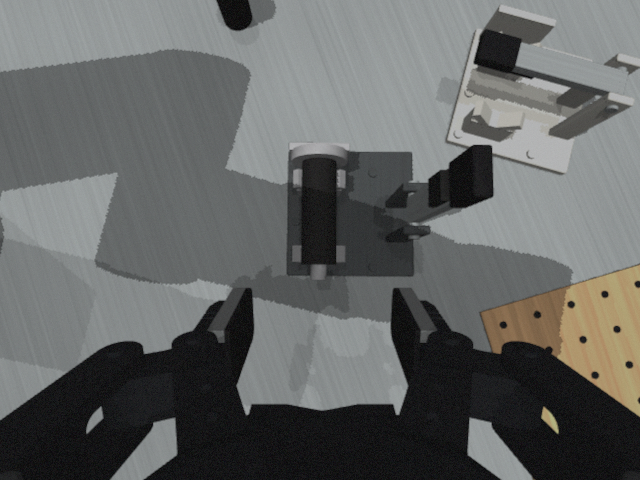

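The roller lies seated at (318,210) with its flange at (318,155) in the slot. The keeper stands open, its pad at (470,180). Next I square the tool up, turn it 90° with the fingers shut, and go round behind the pad.

```bash
python3 -m jog '[[[0,0.01,0.03,-0.023,-0.011,0.1,0.3],[0.01,0.02,0.04,-0.05,-0.022,0.22,0.1],[0.015,0.03,0.04,-0.078,-0.035,0.35,0],[0.02,0.04,0.04,-0.106,-0.049,0.48,0],[0.025,0.06,0.04,-0.134,-0.061,0.6,0]]]' && python3 -m jog '[[[0.03,0,0,-0.029,-0.013,0.13,0],[0.05,-0.01,0,-0.058,-0.026,0.26,0],[0.08,-0.02,0,-0.087,-0.039,0.39,0],[0.1,-0.03,0,-0.116,-0.052,0.52,0],[0.13,-0.048,0,-0.145,-0.066,0.65,0]]]' && python3 -m jog '[[[0,0,0,-0.029,-0.013,0.13,0],[0,0,0,-0.06,-0.028,0.27,0],[0,0,0,-0.068,-0.032,0.303,0],[0,0,0,-0.068,-0.032,0.303,0]]]'
cat >> h.py <<'E'
o=np.array([.5195,-.124]); a=-0.353; C=np.array([[np.cos(a),np.sin(a)],[-np.sin(a),np.cos(a)]]); TK=target(-20.2,90)
def W(x,z): return np.r_[o+C.T@[x,0],z-bot.pinch_z]
E
python3 - <<'E'
from h import *
s=bot.sense(); print(s['qpos'].round(2),s['width'])
print(delta(TK,W(.14,.29)),delta(TK,W(.14,.185)))
E
```

```text
time: 15.75
ee_pos: [0.5204, -0.1274, 0.2996]
ee_rot: [0.604, 0.789, 0.092, -0.064]
wrist_force: [1.0, -0.2, -0.8]
width: -0.0001
gripper_force: 0.0
time: 16.25
ee_pos: [0.6506, -0.1746, 0.2999]
ee_rot: [0.319, 0.947, 0.03, -0.022]
wrist_force: [0.4, -0.2, 0.6]
width: -0.0002
gripper_force: 0.0
time: 16.65
ee_pos: [0.6497, -0.1747, 0.2999]
ee_rot: [0.176, 0.984, 0.0, -0.0]
wrist_force: [0.0, -1.0, 0.0]
width: -0.0003
gripper_force: 0.0
[-0.26  0.45  0.3   1.42  0.    0.09] -0.00032381319008372046
(array([ 0.0012,  0.0023, -0.0099]), array([-0.   , -0.   ,  0.001])) (array([ 0.0012,  0.0023, -0.1149]), array([-0.   , -0.   ,  0.001]))
```

```bash
python3 -m jog '[[[0.001,0.002,-0.03,0,0,0,0],[0.001,0.002,-0.06,0,0,0,0],[0.001,0.002,-0.09,0,0,0,0],[0.001,0.002,-0.115,0,0,0,0],[0.001,0.002,-0.115,0,0,0,0]]]'
python3 - <<'E'
from h import *
s=bot.sense(); p0=s['ee_pos']; u=C.T@[1,0]; print(p0,s['wrist_force'])
for i,th in enumerate(np.linspace(1.5,0,16)):
    sl=.110+.014*(1-th/1.5); x=.085-sl*np.cos(th)+.006*np.sin(th)+.011; z=.089+sl*np.sin(th)+.006*np.cos(th)
    w=np.r_[o+u*x,z]; print(round(th,2),np.round([x,z],3),np.round(w-p0,3))
E
```

```text
time: 17.15
ee_pos: [0.6481, -0.1727, 0.1807]
ee_rot: [0.177, 0.984, 0.0, -0.004]
wrist_force: [-0.9, -0.1, -0.1]
width: 0.0
gripper_force: 0.0
[ 0.64809985 -0.17265142  0.18068611] [-0.94736983 -0.14695887 -0.14636392]
1.5 [0.094 0.199] [-0.04   0.016  0.018]
1.4 [0.083 0.199] [-0.051  0.02   0.019]
1.3 [0.072 0.198] [-0.061  0.024  0.018]
1.2 [0.061 0.196] [-0.072  0.028  0.016]
1.1 [0.05  0.193] [-0.082  0.031  0.012]
1.0 [0.039 0.189] [-0.092  0.035  0.008]
0.9 [0.029 0.183] [-0.102  0.039  0.003]
0.8 [0.019 0.177] [-0.111  0.042 -0.004]
0.7 [0.01  0.169] [-0.119  0.045 -0.011]
0.6 [0.002 0.161] [-0.127  0.048 -0.02 ]
0.5 [-0.006  0.151] [-0.134  0.051 -0.029]
0.4 [-0.012  0.141] [-0.14   0.053 -0.039]
0.3 [-0.018  0.131] [-0.146  0.055 -0.05 ]
0.2 [-0.023  0.119] [-0.15   0.056 -0.062]
0.1 [-0.026  0.107] [-0.153  0.058 -0.073]
0.0 [-0.028  0.095] [-0.155  0.058 -0.086]
```

```bash
python3 -m jog '[[[-0.015,0.006,0.004,0,0,0,0],[-0.03,0.011,0.009,0,0,0,0],[-0.043,0.016,0.013,0,0,0,0],[-0.053,0.019,0.013,0,0,0,0],[-0.063,0.023,0.012,0,0,0,0]]]' && python3 -m jog '[[[-0.008,0.003,-0.001,0,0,0,0],[-0.013,0.005,-0.003,0,0,0,0],[-0.018,0.007,-0.005,0,0,0,0]]]'
python3 - <<'E'
from h import *
s=bot.sense(); print(s['wrist_force'], C@(s['ee_pos'][:2]-o),s['ee_pos'][2])
for c in ('side','top'):
    eyes.capture(c); print([(r['centre'],r['conf']) for r in eyes.tip_of(c,'keeper_pad')])
E
```

```text
time: 17.65
ee_pos: [0.5888, -0.1504, 0.1985]
ee_rot: [0.176, 0.984, 0.0, 0.002]
wrist_force: [1.7, -1.0, 1.5]
width: -0.0001
gripper_force: 1.1
time: 17.95
ee_pos: [0.5696, -0.1431, 0.1917]
ee_rot: [0.175, 0.985, -0.0, -0.0]
wrist_force: [1.5, -1.2, 2.4]
width: 0.0
gripper_force: 1.0
[ 1.54382679 -1.22182625  2.41459522] [ 0.05357975 -0.00061069] 0.19166468763533184
[([0.5642, -0.1364, 0.1965], 0.67), ([0.7257, -0.0393, 0.095], 0.56)]
[([0.7288, -0.0405, 0.0915], 0.75)]
```

```bash
python3 -m jog '[[[-0.014,0.005,-0.004,0,0,0,0],[-0.023,0.0085,-0.01,0,0,0,0],[-0.0325,0.012,-0.016,0,0,0,0],[-0.041,0.015,-0.024,0,0,0,0],[-0.048,0.018,-0.032,0,0,0,0]]]' && python3 -m jog '[[[-0.007,0.003,-0.01,0,0,0,0],[-0.013,0.005,-0.02,0,0,0,0],[-0.019,0.007,-0.03,0,0,0,0],[-0.023,0.0085,-0.042,0,0,0,0],[-0.026,0.0095,-0.052,0,0,0,0]]]'
python3 - <<'E'
from h import *
s=bot.sense(); print(s['wrist_force'], C@(s['ee_pos'][:2]-o),s['ee_pos'][2])
d=eyes.capture('side'); print([(r['centre'],r['conf']) for r in eyes.tip_of('side','keeper_pad')])
u,v=map(int,proj(d,[.53,-.1,.1])); cv2.imwrite('pics/c7.png',cv2.resize(d['pixels'][v-60:v+60,u-75:u+75,::-1],(600,480),interpolation=cv2.INTER_CUBIC))
E
```

```text
time: 18.65
ee_pos: [0.5221, -0.1252, 0.1593]
ee_rot: [0.175, 0.985, -0.0, 0.0]
wrist_force: [2.5, -1.2, 1.2]
width: 0.0002
gripper_force: 0.8
time: 19.15
ee_pos: [0.4953, -0.1154, 0.1065]
ee_rot: [0.175, 0.985, 0.0, -0.0]
wrist_force: [1.5, -0.5, 1.6]
width: 0.0004
gripper_force: 0.7
[ 1.49694568 -0.47298444  1.60656293] [-0.0256593  -0.00024095] 0.10653009421564942
[([0.7232, -0.0409, 0.0941], 0.9), ([0.4956, -0.1095, 0.1049], 0.78)]
```

View pics/c7.png

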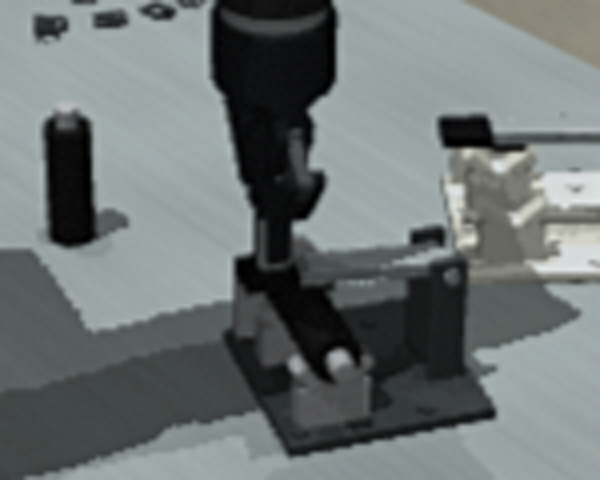

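The keeper is nearly down: the pad is under the fingertips at (265,270) and the arm is almost level over the roller. Now press straight down in small steps.

```bash
python3 -m jog '[[[-0.002,0.001,-0.004,0,0,0,0],[-0.003,0.001,-0.008,0,0,0,0],[-0.003,0.001,-0.011,0,0,0,0],[-0.003,0.001,-0.012,0,0,0,0]]]' && python3 -m jog '[[[0,0,-0.001,0,0,0,0],[0,0,-0.002,0,0,0,0],[0,0,-0.002,0,0,0,0]]]'
```

```text
time: 19.65
ee_pos: [0.4929, -0.1145, 0.0954]
ee_rot: [0.175, 0.985, 0.0, -0.0]
wrist_force: [-0.2, 0.6, 1.7]
width: 0.0005
gripper_force: 0.7
time: 19.95
ee_pos: [0.493, -0.1144, 0.0948]
ee_rot: [0.175, 0.985, 0.0, 0.0]
wrist_force: [-3.9, 1.4, 11.4]
width: 0.0001
gripper_force: 6.0
```

```bash
python3 -m jog '[[[0,0,-0.001,0,0,0,0],[0,0,-0.0015,0,0,0,0],[0,0,-0.0015,0,0,0,0],[0,0,-0.0015,0,0,0,0]]]' && python3 -m jog '[[[0,0,0.005,0,0,0,0],[0,0,0.02,0,0,0,0],[0,0,0.06,0,0,0,0],[0,0,0.1,0,0,0,0],[0,0,0.14,0,0,0,0]]]' && python3 -m jog '[[[-0.04,0,0.02,0,0,0,0],[-0.08,0,0.02,0,0,0,0],[-0.08,0,0.02,0,0,0,0],[-0.08,0,0.02,0,0,0,0]]]'
python3 - <<'E'
from h import *
print(bot.sense()['wrist_force'])
for c in ('side','top'):
    d=eyes.capture(c)
    for n in ('keeper_pad','roller','roller_mid'): print(c,n,[(np.round(r['centre'],4).tolist(),(C@(np.array(r['centre'][:2])-o)).round(4).tolist()) for r in eyes.tip_of(c,n) if r['centre'][0]<.65])
    if c=='side':
        u,v=map(int,proj(d,[.53,-.1,.1])); cv2.imwrite('pics/c8.png',cv2.resize(d['pixels'][v-60:v+60,u-75:u+75,::-1],(600,480),interpolation=cv2.INTER_CUBIC))
E
```

```text
time: 20.35
ee_pos: [0.493, -0.1145, 0.0946]
ee_rot: [0.175, 0.985, 0.0, 0.0]
wrist_force: [-8.9, 3.6, 23.8]
width: 0.0
gripper_force: 12.0
time: 20.85
ee_pos: [0.4922, -0.1145, 0.2333]
ee_rot: [0.175, 0.985, -0.0, -0.001]
wrist_force: [2.5, -0.5, 0.1]
width: -0.0003
gripper_force: 0.0
time: 21.25
ee_pos: [0.4125, -0.1147, 0.2523]
ee_rot: [0.176, 0.984, -0.0, 0.0]
wrist_force: [1.7, 0.4, 0.2]
width: 0.0001
gripper_force: 0.0
[1.66034996 0.39426124 0.23391481]
side keeper_pad [([0.495, -0.112, 0.0937], [-0.0271, 0.0028])]
side roller [([0.5411, -0.0676, 0.058], [0.0008, 0.0604])]
side roller_mid [([0.5188, -0.1244, 0.0613], [-0.0005, -0.0006])]
top keeper_pad [([0.4927, -0.1131, 0.0902], [-0.0289, 0.001])]
top roller [([0.544, -0.0661, 0.0568], [0.003, 0.0628])]
top roller_mid [([0.5214, -0.1285, 0.0627], [0.0033, -0.0036])]
```

View pics/c8.png

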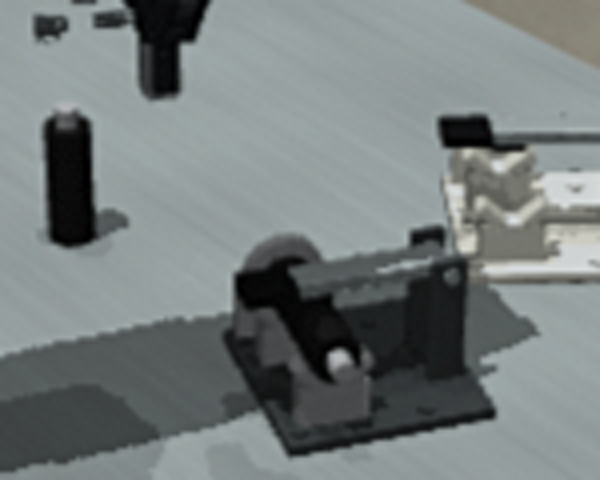

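The roller lies seated at (320,330), with its flange in the slot at (285,260). The keeper arm is level over it, its pad at (265,285), and the robot is clear. Handing in.

```bash
python3 -c "
from plant import workorder; print(workorder.finish_job())"
```

```text
the job is handed in; nothing more can be done
None
```

The flanged roller is seated in the dark cradle with its flange in the slot, the keeper was pressed home with about 24 N, and the job is handed in at about 21 s; no verdict came back.

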